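# Slide the brass label plate out over the end of the ledge

## Task

The blank brass label plate lies flat on the two-lane wooden ledge, where nobody can get a finger under it. With the fingertips push it along its lane towards the open end of the ledge until about a third of its length sticks out over the end, still lying flat, then move clear. Only push it, never lift it, and leave the dark steel plate and the candle, bottle and tin around the ledge where they are.

Things in the scene. Friction and masses are not known exactly. Their poses are not given: they have to be found in the camera images.
- ledge: fixed plywood ledge, 192 mm (its x) by 340 mm (its y), deck top 60 mm above the table. Origin: centre of its footprint on the table; z up. Dark wooden strips rise 10 mm above the deck: three 8 mm wide along y, at x = -92, 0, +92 mm, leave two lanes 84 mm wide centred at x = -46 and +46 mm; one 12 mm wide closes the -y end. The +y end is open. Its place and yaw vary.
- ledge_end (a point): point in the middle of the upper edge of the ledge's open end, at x = 0, y = +170 mm, z = 60 mm in the ledge's frame; axes as the ledge's, so its y points outwards along the lanes
- brass_plate: blank brass-coloured label plate, 74 (its x) by 120 (its y) by 6 mm thick, 0.3 to 0.6 kg, loose in either lane, long side along the ledge. Origin: centre of its underside; z up. Slides with dry friction (a few N), stops when not pushed. At the start its rear edge is at least 60 mm clear of the closed end's strip. It topples off if half its length sticks out.
- steel_plate: the same plate in dark steel (74 x 120 x 6 mm), loose, in the other lane; to be left alone. Origin: centre of its underside
- candle: white ceramic candle pot with a wooden lid, 74 mm across, 95 mm high, standing loose on the table beside the ledge or beyond its open end; leave alone. Origin: centre of its underside
- fragrance: amber glass bottle with a black cap, 52 mm across, 120 mm high, standing loose on the table beside the ledge or beyond its open end; leave alone. Origin: centre of its underside
- tin: low aluminium tin, 68 mm across, 45 mm high, standing loose on the table beside the ledge or beyond its open end; leave alone. Origin: centre of its underside
There are look-alikes about, which are no part of the job. Of the things shaped like the brass_plate, the brass one is meant.

How it is judged:
At the end, for the whole second after the job is handed in: The brass plate lies still and flat on the deck in its lane, its front edge 26 to 54 mm beyond the open end (a third of its length is 40 mm), turned less than about 10 degrees from the ledge; the steel plate is within 8 mm and the candle, bottle and tin within 15 mm of where they stood, upright (y of brass_plate in the frame of ledge_end between -0.034 and -0.006 m and z of brass_plate in the frame of ledge_end between -0.003 and 0.003 m and angle between the y axis of brass_plate and the y axis of ledge, either way round below 0.17 rad and angle between brass_plate's own z axis and vertical below 0.05 rad and (x of brass_plate in the frame of ledge between -0.056 and -0.036 m or x of brass_plate in the frame of ledge between 0.036 and 0.056 m) and linear speed of brass_plate below 0.01 m/s and distance of steel_plate from where it was at the start of the episode below 0.008 m and distance of each of candle, fragrance, tin from where it was at the start of the episode below 0.015 m and angle between each of candle, fragrance, tin's own z axis and vertical below 0.1 rad); the robot touches nothing.
It fails at once if the brass plate is lifted more than 8 mm off the deck or tipped more than about 11 degrees (z of brass_plate in the frame of ledge_end above 0.008 m or angle between brass_plate's own z axis and vertical above 0.2 rad).
It fails at once if the brass plate falls off the ledge (z of brass_plate in the frame of ledge_end below -0.015 m).
It fails at once if the steel plate is moved more than 8 mm (distance of steel_plate from where it was at the start of the episode above 0.008 m).
It fails at once if the candle, bottle or tin is moved more than 15 mm or tipped (distance of any of candle, fragrance, tin from where it was at the start of the episode above 0.015 m or angle between any of candle, fragrance, tin's own z axis and vertical above 0.2 rad).
It also fails if it takes over 42 s, if anything falls off the work surface, if the arm or the gripper's body presses on something with over 40 N, if the wrist force passes 120 N, or if a joint passes its speed limit or range.

## Robot

A 7-joint arm with a two-finger parallel gripper is mounted at the origin on the work surface. World frame = base frame: x ahead of the robot, y to its left, z up, the work surface at z = 0. Lengths are in m, angles in rad, forces in N, time in s.
With the tool pointing down it reaches from about 0.4 to 0.925 m from the base axis. Payload 4.1 kg.
Tool frame: the origin (TCP) lies midway between the tips of the shut fingers; the grasp point (between the pads) lies 19 mm behind it; z points along the fingers, y is the line along which they close (so a half turn about z gives the same grasp; the last joint's range is limited). The gripper opens to 85 mm and grips with 20 to 120 N. Pads are 22 mm wide; open, the fingers measure 114 mm over their backs; the gripper's body (76 mm by 85 mm) begins 54 mm behind the grasp point. The pads swing forward as they close: fully open they stand 13 mm farther back than shut.
Start: joints at [-1.206, 0.398, 0.045, 1.537, -0.019, 1.207, -0.051], TCP at [0.291, 0.581, 0.231] pointing down, gripper open.
Joint ranges: [-2.82, 2.82], [-0.49, 2.23], [-1.37, 1.46], [0, 2.46], [-1.36, 4.5], [0.23, 2], [-2.94, 2.94]. Speed limits (rad/s): [2.57, 2.57, 3.14, 3.14, 3.14, 3.14, 3.14].

## Interface

Orientations are given as [roll, pitch, yaw] about the fixed x, y, z axes, in that order (R = Rz(yaw) Ry(pitch) Rx(roll)).
In Python, from plant import ctrl, cams, order gives the robot as it stands. The module is installed in compiled form; this text tells all that it offers.
- The arm moves only by the tool arm_command, never from a script. Its argument "increments" is a list of rows, each a list of 3 entries, a list of its own where there are three numbers: the opening in per cent of the stroke, from 0 (shut) to 100 (fully open), then the shift along the world's x, y, z in cm, then the turn about the world's z in rad. A call has 1 to 5 rows; each row is the pose to reach, as a shift and turn from the pose commanded when the call began; what a row does not reach only later rows make up. A row lasts 1/12 s, in which the tool goes at most 41.7 mm and 7.16 degrees, less where a joint would pass 70% of its speed; a pose out of reach is approached as far as the arm can. A call with a gripper value outside its range is refused whole. The fingers move at their own pace and stop on an object; "grip_force" is the grip in N (left out, the last holds). Time passes only in rows, so rows that repeat a pose let the fingers close. It gives the time, the measured TCP pose, the force, the opening and the grip force at its end, in the units of the state.
- ctrl.get_state(): the state, without advancing time (a new reading comes with each control period).
- cams.capture(name): name is "scene" or "top" or "wrist"; returns the picture (420x560x3 uint8, red, green, blue); there is no depth.
- cams.camera_info(name): a dict with "K" (3x3 intrinsics, pixels), "rvec" (rotation vector, rad) and "tvec" (3), from world to camera coordinates, as OpenCV has them. Camera axes: x right, y down, z forward; pixel columns grow to the right and rows downward; lengths in m; the calibration is good to about 2 mm. A picture is of the moment at which its call begins: read the wrist's pose just before it. camera_info takes no time and is no camera call; for the wrist camera it gives the pose at the moment of the call.
- order.close_job(): hands the job in; it is judged then, once.
The state is a dict: "time_s": time; "joints": joint angles; "joint_vel": joint speeds; "joint_torque": joint torques, N m; "eef_pos": TCP position; "tool_rot": TCP orientation; "contact_force": force on the tool from outside, world axes, zero at the start; "wrist_torque": the same for the moment, N m; "gripper_width": opening from 0.0 (shut) to 1.0 (fully open); "gripper_force": force on a finger pad.
Only numpy, scipy, OpenCV 4.12 (cv2) and the standard library are available. Lean on these libraries where they do the work, as an engineer would, in place of code of your own. Each camera call takes 0.05 s, during which the arm holds its last target. There are 200 camera calls.

## Working session

There is one attempt and no reset: what is moved stays moved. The work goes in short steps, Python scripts to look and compute and a tool call to move; the robot and the scene stay as the last step left them, time stands still between calls to the robot, and variables do not carry over. Pictures are saved under pics/ and viewed, at most 10 in all, crops included, and the job is handed in when it is done.

Besides the shell and the picture viewer there is one more tool, called after "Emit:" as a command line: name --argument value ..., lists and objects as JSON in quotes. arm_command: Moves the arm, as the interface text tells. Its arguments: {"type":"object","properties":{"increments":{"type":"array","items":{"type":"array"}},"grip_force":{"type":"number"}},"required":["increments"]}

```bash
mkdir -p pics; python3 - <<'E'
from plant import ctrl,cams
import cv2
for n in("top","scene"):
    im=cams.capture(n);cv2.imwrite(f"pics/{n}0.png",cv2.resize(im[:,:,::-1],(784,588),interpolation=cv2.INTER_CUBIC))
    print(n,cams.camera_info(n))
print(ctrl.get_state())
E
```

```text
top {'K': array([[404.69762639,   0.        , 274.1058371 ],
       [  0.        , 404.69762639, 205.54064013],
       [  0.        ,   0.        ,   1.        ]]), 'rvec': array([ 2.14575454, -2.14199044,  0.15577975]), 'tvec': array([0.11887647, 0.57795245, 0.95734105])}
scene {'K': array([[519.65824412,   0.        , 280.22790838],
       [  0.        , 519.65824412, 214.67369327],
       [  0.        ,   0.        ,   1.        ]]), 'rvec': array([ 1.9062868 ,  1.5617441 , -0.65562322]), 'tvec': array([-0.23731671, -0.33709817,  1.52356132])}
{'time_s': 0.1, 'joints': array([-1.20597931,  0.39915188,  0.0449901 ,  1.53771701, -0.01871033,
        1.20691083, -0.05068569]), 'joint_vel': array([ 7.55280235e-05, -2.41246987e-03, -1.89933634e-03, -4.40166723e-03,
       -6.04625756e-04,  1.04369804e-03,  9.26270297e-05]), 'joint_torque': array([ 3.46605841e-03, -4.76264083e+01,  1.37016725e+00, -2.54949009e+01,
        1.19771625e-02,  5.05675809e-03,  1.30447486e-05]), 'eef_pos': array([0.29048744, 0.58085689, 0.230361  ]), 'tool_rot': array([-3.13982909e+00,  9.60041335e-05,  2.67794163e+00]), 'contact_force': array([-0.69003101, -0.12609675, -0.40980452]), 'wrist_torque': array([ 0.01371127, -0.04510757,  0.00773853]), 'gripper_force': 0.0, 'gripper_width': 1.0039007478267152}
```

View pics/top0.png

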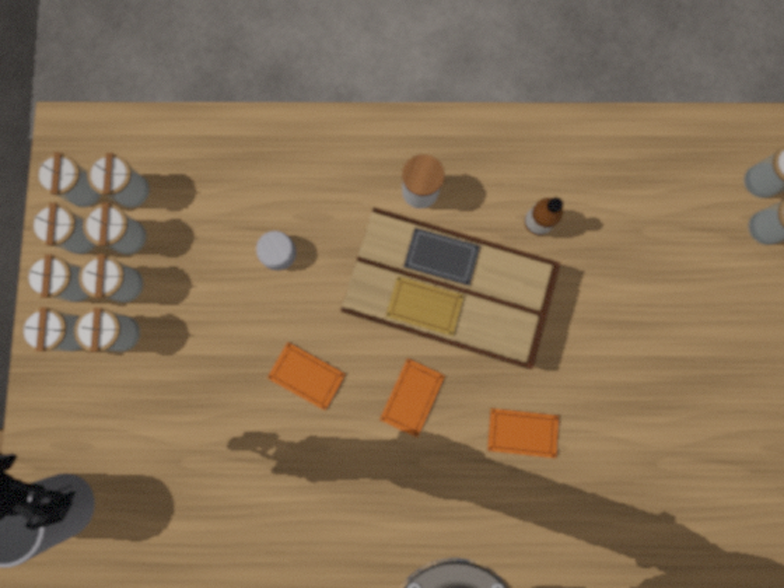

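View pics/scene0.png

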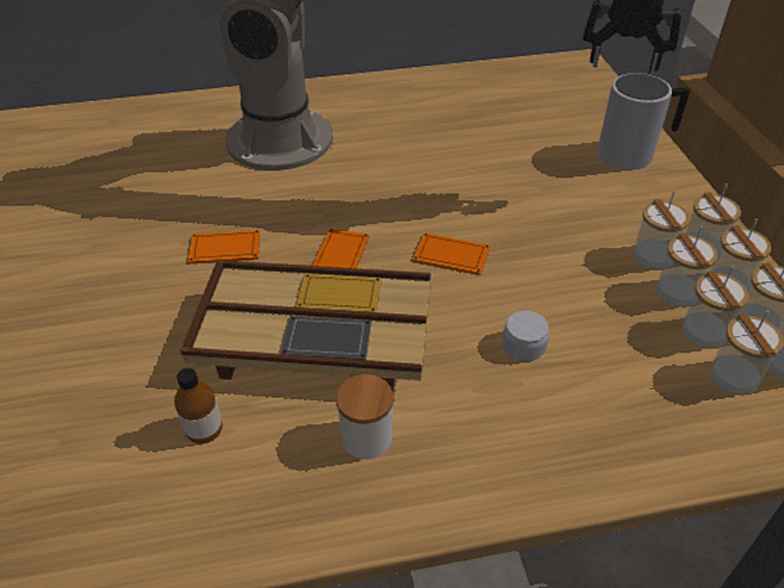

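Top view: the ledge has its open end at the left (about (358,260)) and its closed end at the right (545,315). Plate-shaped things are brass/yellow at (427,305) in the near lane, dark steel at (442,256) in the far lane, and orange ones at (307,376), (412,396) and (523,432) on the table. The yellow one on the ledge fits the description. I'll confirm it in an enlarged crop.

```bash
python3 - <<'E'
from plant import cams
import cv2,numpy as np
a=cams.capture("top")[140:270,235:410,::-1]
b=cams.capture("scene")[180:280,125:315,::-1]
cv2.imwrite("pics/c.png",cv2.resize(a,None,fx=4.5,fy=4.5,interpolation=cv2.INTER_CUBIC))
cv2.imwrite("pics/d.png",cv2.resize(b,None,fx=4,fy=4,interpolation=cv2.INTER_CUBIC))
E
```

```text
(no output)
```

View pics/c.png

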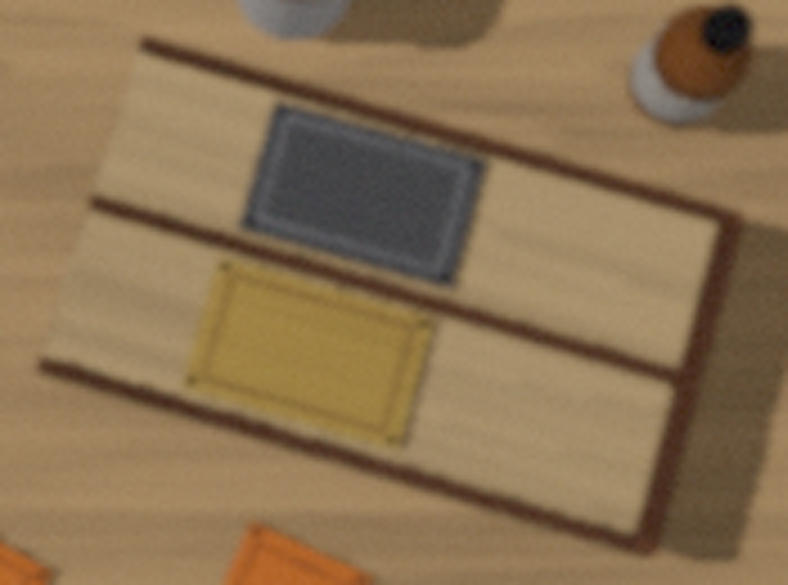

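View pics/d.png

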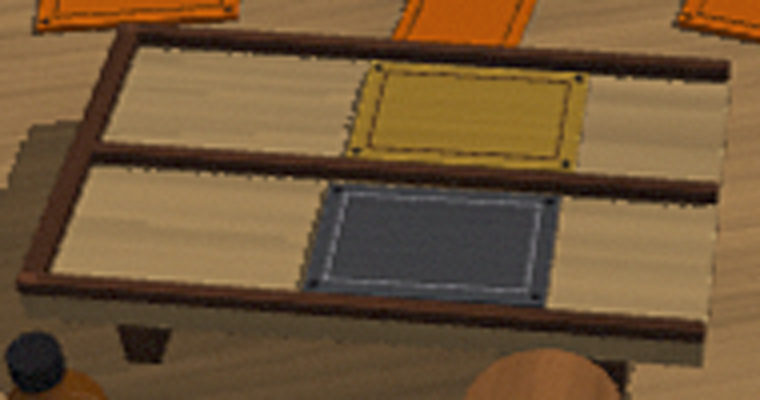

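The crop confirms it: the brass plate is in the near lane with corners (222,262), (190,384), (403,443) and (433,322) in the top crop. The dark plate is in the far lane.

```bash
cat >h.py <<'E'
from plant import ctrl,cams
import cv2,numpy as np
def P(n):
    i=cams.camera_info(n);R=cv2.Rodrigues(i["rvec"])[0];return i["K"],R,i["tvec"]
def px(p,s,o): return (np.array(p,float)+.5)/s-.5+np.array(o)
def tri(n1,p1,n2,p2):
    M=[P(n)[0]@np.c_[P(n)[1],P(n)[2]] for n in(n1,n2)]
    X=cv2.triangulatePoints(M[0],M[1],p1.T,p2.T);return (X[:3]/X[3]).T
def onz(n,p,z):
    K,R,t=P(n);c=-R.T@t;d=(R.T@np.linalg.inv(K)@np.c_[p,np.ones(len(p))].T).T
    return c+d*((z-c[2])/d[:,2])[:,None]
E
python3 - <<'E'
from h import *
np.set_printoptions(precision=4,suppress=True)
# open-near,open-far,closed-far,closed-near
T=px([(40,361),(143,40),(742,213),(652,552)],4.5,(235,140));S=px([(730,62),(704,324),(18,280),(122,27)],4,(125,180))
# brass FN,FF,RF,RN
tb=px([(190,384),(222,262),(435,322),(403,445)],4.5,(235,140));sb=px([(588,76),(577,168),(347,156),(370,61)],4,(125,180))
print(tri("top",T,"scene",S));print(tri("top",tb,"scene",sb))
for n,t,b in(("top",T,tb),("scene",S,sb)):
    c=onz(n,t,.07);y=(c[0]+c[1]-c[2]-c[3]);print(n,"center",c.mean(0),"len",np.linalg.norm(y)/2,"w",np.linalg.norm(c[0]-c[1]),np.linalg.norm(c[3]-c[2]))
    y/=np.linalg.norm(y);x=np.array([y[1],-y[0],0]);e=(c[0]+c[1])/2
    B=onz(n,b,.066);print("yaw y-axis",np.arctan2(y[1],y[0]),"end",e,"\nbrass in end frame",np.c_[(B-e)@x,(B-e)@y],B.mean(0))
i=onz("top",px([(423,185),(277,252),(543,222)],1.4,(0,0)),.02);print(i)
E
```

```text
[[ 0.5391  0.1948  0.073 ]
 [ 0.7148  0.1409  0.0724]
 [ 0.6193 -0.1818  0.0718]
 [ 0.4392 -0.1273  0.0696]]
[[ 0.5278  0.1174  0.067 ]
 [ 0.5938  0.0997  0.0659]
 [ 0.561  -0.0156  0.066 ]
 [ 0.4951  0.0037  0.07  ]]
top center [0.5783 0.0051 0.07  ] len 0.33636791752421424 w 0.1842459495799744 0.18867088124804296
yaw y-axis 1.2759783863777783 end [0.6271 0.166  0.07  ] 
brass in end frame [[-0.0802 -0.0795]
 [-0.0122 -0.0768]
 [-0.01   -0.1952]
 [-0.0782 -0.1969]] [0.5441 0.0479 0.066 ]
scene center [0.5767 0.0078 0.07  ] len 0.3376238901526643 w 0.18505901739501435 0.18631196478639403
yaw y-axis 1.2834992188556062 end [0.6246 0.1697 0.07  ] 
brass in end frame [[-0.0794 -0.0752]
 [-0.0099 -0.0736]
 [-0.0085 -0.1943]
 [-0.0814 -0.1953]] [0.5435 0.0533 0.066 ]
[[ 0.7744  0.0479  0.02  ]
 [ 0.6471  0.3151  0.02  ]
 [ 0.704  -0.1719  0.02  ]]
```

Emit:
arm_command --increments '[[25, [1.35, -3.75, 0], -0.095], [25, [2.7, -7.5, 0], -0.19], [25, [4.05, -11.25, 0], -0.285], [25, [5.4, -15, 0], -0.38], [25, [6.75, -18.75, 0], -0.475]]'

```text
time_s: 0.62
eef_pos: [0.3586, 0.3919, 0.2312]
tool_rot: [-3.142, 0.0, 2.198]
contact_force: [1.4, 0.1, -0.5]
gripper_width: 0.299
gripper_force: 0.0
```

Emit:
arm_command --increments '[[25, [1.35, -3.75, 0], -0.095], [25, [2.7, -7.5, 0], -0.19], [25, [4.05, -11.25, 0], -0.285], [25, [5.4, -15, 0], -0.38], [25, [6.75, -18.75, 0], -0.475]]'

```text
time_s: 1.03
eef_pos: [0.4259, 0.2044, 0.2314]
tool_rot: [3.141, -0.0, 1.723]
contact_force: [1.3, 0.2, -1.0]
gripper_width: 0.249
gripper_force: 0.0
```

Emit:
arm_command --increments '[[25, [1.35, -3.75, 0], -0.095], [25, [2.7, -7.5, 0], -0.19], [25, [4.05, -11.25, 0], -0.285], [25, [5.4, -15, 0], -0.38], [25, [6.75, -18.75, 0], -0.45]]'

```text
time_s: 1.45
eef_pos: [0.4934, 0.017, 0.2316]
tool_rot: [3.141, -0.001, 1.274]
contact_force: [0.6, 0.4, 0.2]
gripper_width: 0.252
gripper_force: 0.0
```

Emit:
arm_command --increments '[[25, [1.1, -2.9, 0], 0.005], [25, [2.2, -5.8, 0], 0.005], [25, [2.2, -5.8, -4], 0.005], [25, [2.2, -5.8, -8], 0.005], [25, [2.2, -5.8, -12], 0.005]]'

```text
time_s: 1.87
eef_pos: [0.516, -0.0398, 0.1106]
tool_rot: [3.139, -0.001, 1.281]
contact_force: [1.0, -0.3, 0.2]
gripper_width: 0.247
gripper_force: 0.0
```

```bash
python3 - <<'E'
from h import *
cv2.imwrite("pics/w1.png",cams.capture("wrist")[:,:,::-1]); s=ctrl.get_state();print(s["eef_pos"],s["tool_rot"],s["contact_force"])
cv2.imwrite("pics/s1.png",cv2.resize(cams.capture("scene")[100:300,110:330,::-1],None,fx=3,fy=3,interpolation=2))
E
```

```text
[ 0.50936889 -0.03896878  0.10284069] [-3.12957227  0.00543747  1.28285582] [-2.70486104  0.1092724  -5.42621904]
```

View pics/w1.png

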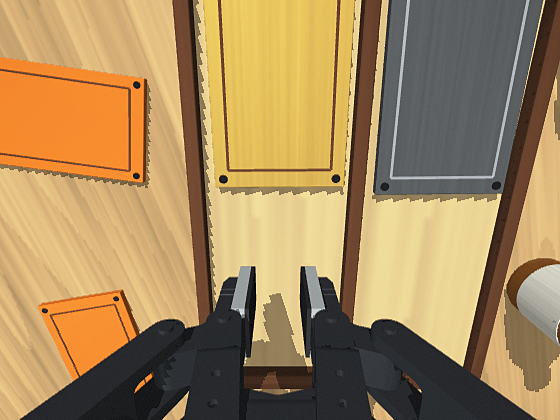

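View pics/s1.png

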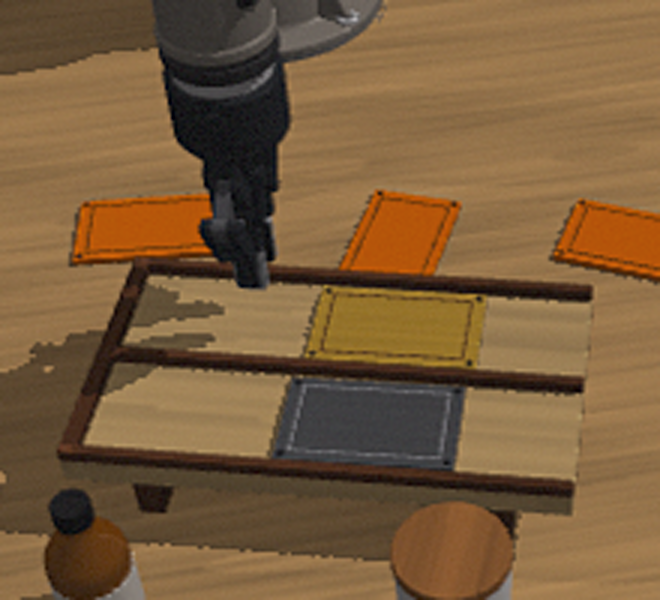

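The wrist view shows the fingertips (245,300) and (312,300) centred in the brass lane between the strips (205 and 350). They stand behind the brass plate's rear edge (row 187). Next I descend and feel for the deck.

Emit:
arm_command --increments '[[25, [0, 0, -2], 0], [25, [0, 0, -3.5], 0], [25, [0, 0, -4.2], 0], [25, [0, 0, -4.2], 0], [25, [0, 0, -4.2], 0]]'

```text
time_s: 2.38
eef_pos: [0.5163, -0.0391, 0.0708]
tool_rot: [3.14, -0.001, 1.283]
contact_force: [-0.5, -0.0, 0.5]
gripper_width: 0.249
gripper_force: 0.0
```

Emit:
arm_command --increments '[[25, [0, 0, -0.1], 0], [25, [0, 0, -0.2], 0], [25, [0, 0, -0.3], 0], [25, [0, 0, -0.4], 0], [25, [0, 0, -0.4], 0]]'

```text
time_s: 2.8
eef_pos: [0.5153, -0.0391, 0.0654]
tool_rot: [3.141, -0.0, 1.283]
contact_force: [0.5, -0.5, 0.8]
gripper_width: 0.245
gripper_force: 0.0
```

Emit:
arm_command --increments '[[25, [0, 0, -0.1], 0], [25, [0, 0, -0.2], 0], [25, [0, 0, -0.2], 0]]'

```text
time_s: 3.05
eef_pos: [0.5151, -0.0391, 0.0631]
tool_rot: [-3.141, 0.0, 1.283]
contact_force: [0.3, -0.4, 0.3]
gripper_width: 0.251
gripper_force: 0.0
```

Emit:
arm_command --increments '[[25, [0, 0, -0.1], 0], [25, [0, 0, -0.2], 0], [25, [0, 0, -0.2], 0]]'

```text
time_s: 3.3
eef_pos: [0.5151, -0.0391, 0.0611]
tool_rot: [-3.141, 0.0, 1.283]
contact_force: [-0.3, 0.4, 0.2]
gripper_width: 0.249
gripper_force: 0.0
```

Emit:
arm_command --increments '[[25, [0, 0, -0.1], 0], [25, [0, 0, -0.1], 0]]'

```text
time_s: 3.47
eef_pos: [0.5153, -0.0392, 0.0603]
tool_rot: [3.141, 0.0, 1.283]
contact_force: [0.6, 0.0, -0.7]
gripper_width: 0.25
gripper_force: 0.0
```

Emit:
arm_command --increments '[[25, [0, 0, -0.1], 0], [25, [0, 0, -0.1], 0]]'

```text
time_s: 3.63
eef_pos: [0.5154, -0.0392, 0.0602]
tool_rot: [-3.141, -0.001, 1.283]
contact_force: [-2.4, 0.8, 8.6]
gripper_width: 0.252
gripper_force: 3.8
```

Deck contact is at TCP z ≈ 0.0602. I'll lift 2.5 mm clear and push along (0.287, 0.958).

Emit:
arm_command --increments '[[25, [0, 0, 0.35], 0], [25, [0.2, 0.67, 0.35], 0], [25, [0.34, 1.15, 0.35], 0], [25, [0.46, 1.53, 0.35], 0], [25, [0.46, 1.53, 0.35], 0]]'

```text
time_s: 4.05
eef_pos: [0.5202, -0.0221, 0.0626]
tool_rot: [-3.141, -0.0, 1.285]
contact_force: [-0.1, -0.1, 0.3]
gripper_width: 0.248
gripper_force: 0.0
```

Emit:
arm_command --increments '[[25, [0.09, 0.29, 0], 0], [25, [0.2, 0.67, 0], 0], [25, [0.32, 1.05, 0], 0], [25, [0.43, 1.44, 0], 0], [25, [0.43, 1.44, 0], 0]]'

```text
time_s: 4.47
eef_pos: [0.5241, -0.0092, 0.0627]
tool_rot: [-3.141, 0.001, 1.283]
contact_force: [-0.5, -0.5, -0.0]
gripper_width: 0.252
gripper_force: 0.6
```

Emit:
arm_command --increments '[[25, [0.14, 0.48, 0], 0], [25, [0.34, 1.15, 0], 0], [25, [0.57, 1.92, 0], 0], [25, [0.8, 2.68, 0], 0], [25, [1.03, 3.45, 0], 0]]'

```text
time_s: 4.88
eef_pos: [0.5347, 0.0263, 0.0628]
tool_rot: [-3.142, -0.0, 1.283]
contact_force: [-0.8, -2.5, -0.1]
gripper_width: 0.247
gripper_force: 1.2
```

Emit:
arm_command --increments '[[25, [0.2, 0.67, 0], 0], [25, [0.4, 1.34, 0], 0], [25, [0.57, 1.92, 0], 0], [25, [0.69, 2.3, 0], 0], [25, [0.69, 2.3, 0], 0]]'

```text
time_s: 5.3
eef_pos: [0.5418, 0.0498, 0.0628]
tool_rot: [3.141, -0.001, 1.284]
contact_force: [0.7, 0.2, -0.5]
gripper_width: 0.249
gripper_force: 0.0
```

```bash
python3 - <<'E'
from h import *
s=ctrl.get_state();print(s["eef_pos"],s["tool_rot"],s["contact_force"])
e=np.array([.626,.168]);p=s["eef_pos"][:2]-e;print(p@[.287,.958],p@[.958,-.287])
a=cams.capture("top")[140:270,235:410,::-1];b=cams.capture("scene")[180:280,125:315,::-1]
a=cv2.resize(a,(630,468),interpolation=2)[:, :400];b=cv2.resize(b,None,fx=4,fy=4,interpolation=2)[:,360:]
o=np.zeros((468,800,3),np.uint8);o[:,:400]=a;o[:400,400:]=b;cv2.imwrite("pics/m1.png",o)
E
```

```text
[0.54178893 0.04982782 0.06282718] [ 3.14138691e+00 -1.10431901e-03  1.28443272e+00] [ 0.6752924   0.19832443 -0.53085096]
-0.13737752538982156 -0.04675879051598325
```

View pics/m1.png

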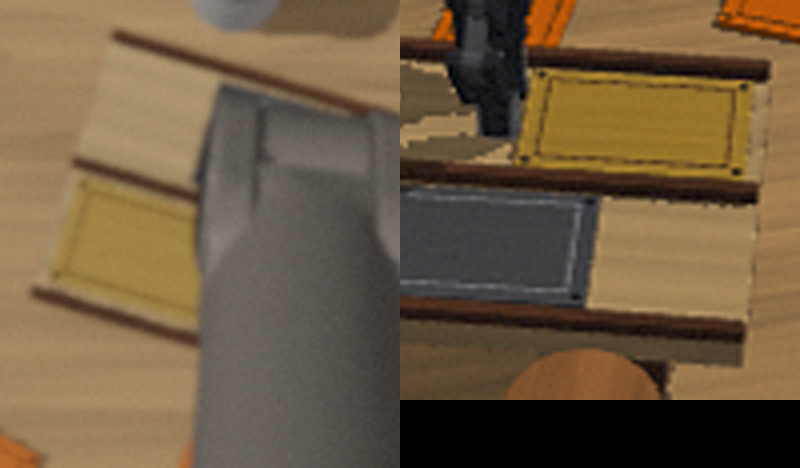

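The brass plate is lying flat in its lane. In the top half of the mosaic its front corners are (50,278) and (80,178), and in the scene half (755,83) and (740,177). The steel plate hasn't moved. I'll measure the front edge next.

```bash
python3 - <<'E'
from h import *
u=np.array([.287,.958,0])
def f(n,s,o,strip,b):
    S=onz(n,px(strip,s,o),.07)@u;B=onz(n,px(b,s,o),.066)@u;print(n,S-S.mean(),B-S.mean())
f("top",3.6,(235,140),[(32,290),(75,158),(113,33)],[(50,278),(81,178)])
f("scene",4,(125,180),[(370+360,62),(357+360,184),(344+360,324)],[(355+360,83),(340+360,177)])
E
```

```text
top [ 0.00036378 -0.00060086  0.00023708] [-0.00830493 -0.00811223]
scene [ 0.00076633 -0.00030009 -0.00046625] [-0.00644079 -0.00951902]
```

The front edge is 8 mm short of the end and square to it, so I push 48 mm more.

Emit:
arm_command --increments '[[25, [0.11, 0.38, 0], 0], [25, [0.26, 0.86, 0], 0], [25, [0.43, 1.44, 0], 0], [25, [0.6, 2.01, 0], 0], [25, [0.77, 2.59, 0], 0]]'

```text
time_s: 5.82
eef_pos: [0.5493, 0.0741, 0.0629]
tool_rot: [3.141, 0.0, 1.282]
contact_force: [-1.5, -3.5, 2.2]
gripper_width: 0.247
gripper_force: 1.8
```

Emit:
arm_command --increments '[[25, [0.17, 0.57, 0], 0], [25, [0.34, 1.15, 0], 0], [25, [0.49, 1.63, 0], 0], [25, [0.6, 2.01, 0], 0], [25, [0.6, 2.01, 0], 0]]'

```text
time_s: 6.23
eef_pos: [0.5555, 0.0956, 0.0629]
tool_rot: [3.141, -0.001, 1.284]
contact_force: [-0.9, -0.4, 0.5]
gripper_width: 0.25
gripper_force: 0.5
```

Emit:
arm_command --increments '[[25, [-0.3, -1, 0], 0], [25, [-0.86, -2.9, 0], 0], [25, [-0.86, -2.9, 3], 0], [25, [-0.86, -2.9, 7], 0], [25, [-0.86, -2.9, 11], 0]]'

```text
time_s: 6.65
eef_pos: [0.5451, 0.0646, 0.1731]
tool_rot: [-3.139, 0.0, 1.282]
contact_force: [1.2, 0.9, -0.0]
gripper_width: 0.249
gripper_force: 0.0
```

Emit:
arm_command --increments '[[25, [-1.1, -3.8, 1], 0], [25, [-2.2, -7.6, 2], 0], [25, [-3.3, -11.4, 3], 0], [25, [-4.4, -15.2, 4], 0], [25, [-4.4, -15.2, 4], 0]]'

```text
time_s: 7.07
eef_pos: [0.5004, -0.0964, 0.2152]
tool_rot: [3.137, 0.001, 1.27]
contact_force: [0.7, -1.5, 0.1]
gripper_width: 0.249
gripper_force: 0.0
```

```bash
python3 - <<'E'
from h import *
s=ctrl.get_state();print(s["eef_pos"],s["contact_force"],s["time_s"])
a=cams.capture("top")[140:270,235:410,::-1];b=cams.capture("scene")[180:280,125:315,::-1]
a=cv2.resize(a,(630,468),interpolation=2)[:, :400];b=cv2.resize(b,None,fx=4,fy=4,interpolation=2)[:,360:]
o=np.zeros((468,800,3),np.uint8);o[:,:400]=a;o[:400,400:]=b;cv2.imwrite("pics/m2.png",o)
E
```

```text
[ 0.50042002 -0.09635491  0.21522214] [ 0.68609014 -1.54751799  0.09806639] 7.0667
```

View pics/m2.png

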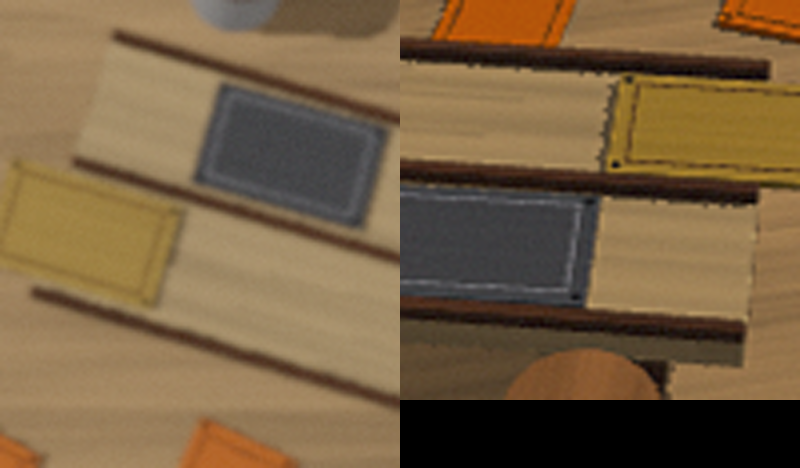

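The plate juts out squarely over the end. Its rear corners are at (155,307) and (185,208) in the top half and (618,75) and (607,172) in the scene half. The steel plate is unmoved. I'll check where the rear edge lies; the target is -80 mm.

```bash
python3 - <<'E'
from h import *
u=np.array([.287,.958,0])
def f(n,s,o,strip,b):
    S=onz(n,px(strip,s,o),.07)@u;B=onz(n,px(b,s,o),.066)@u;print(n,B-S.mean())
f("top",3.6,(235,140),[(32,290),(75,158),(113,33)],[(155,307),(185,208),(15,158)])
f("scene",4,(125,180),[(730,62),(717,184),(704,324)],[(618-40,74),(607-40,173)])
E
```

```text
top [-0.08101896 -0.08111666  0.03866181]
scene [-0.08093674 -0.07824712]
```

The overhang is about 39 mm and the plate is square and flat, so I'm handing in.

```bash
python3 -c "
from plant import order;print(order.close_job())"
```

```text
the job is handed in; nothing more can be done
None
```

The brass plate is pushed about 39 mm past the ledge's open end, flat and square in its lane; the arm is clear, the steel plate looks unmoved in the final picture, the arm stayed well away from the candle, bottle and tin, and the job is handed in.

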